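# Make up a mending tin and a fitting tray in the tailor's shop

## Robot

A 7-joint arm with a two-finger parallel gripper is mounted at the origin on the work surface. World frame = base frame: x ahead of the robot, y to its left, z up, the work surface at z = 0. Lengths are in m, angles in rad, forces in N, time in s.
With the tool pointing down it reaches from about 0.425 to 0.925 m from the base axis. Payload 6.8 kg.
Tool frame: the origin (TCP) lies on the mounting face of the last link; the fingertips stand 173 mm ahead of it and the grasp point (between the pads) lies 155 mm ahead of it; z points along the fingers, y is the line along which they close (so a half turn about z gives the same grasp; the last joint's range is limited). The gripper opens to 85 mm and grips with 20 to 120 N. Pads are 22 mm wide; open, the fingers measure 114 mm over their backs; the gripper's body (76 mm by 85 mm) begins 54 mm behind the grasp point. The pads swing forward as they close: fully open they stand 13 mm farther back than shut.
Start: joints at [-1.345, 0.477, 0.022, 1.555, -0.011, 1.109, -0.083], TCP at [0.221, 0.638, 0.405] pointing down, gripper open.
Joint ranges: [-2.96, 2.96], [-0.34, 2.1], [-1.41, 1.46], [0.24, 2.44], [-1.37, 4.51], [0.17, 1.92], [-2.96, 2.96]. Speed limits (rad/s): [2.39, 2.39, 3.14, 3.14, 3.14, 3.14, 3.14].

## Interface

Orientations are given as a rotation vector (axis times angle).
In Python, from bench import r gives the robot as it stands.
- The arm moves only by the tool arm_command, never from a script. Its argument "plan" is a list of rows, each an object of numbers: "claw": the closure, from 0 (fully open) to 1 (shut); "tx", "ty", "tz": the shift along the tool's x, y, z in m; "ax", "ay", "az": the turn, a rotation vector about the tool's x, y, z in degrees. A call has exactly 10 rows; each row shifts and turns the commanded pose from where the row before left it, along the tool's axes as they then stand; what a row does not reach is not made up. A row lasts 1/12 s, in which the tool goes at most 41.7 mm and 7.16 degrees, less where a joint would pass 70% of its speed; a pose out of reach is approached as far as the arm can. A call is refused whole if a number of a shift passes 0.0417 or a number of a turn 7.16, either way. A call with a gripper value outside its range is refused whole. The fingers move at their own pace and stop on an object; "squeeze" is the grip in N (left out, the last holds). Time passes only in rows, so rows that do not move let the fingers close, or fill a call up. It gives the time, the measured TCP pose, the force, the opening and the grip force at its end, in the units of the state.
- r.get_obs(): the state, without advancing time (a new reading comes with each control period).
- r.grab_frame(name): name is "scene" or "top" or "wrist"; returns the picture (384x512x3 uint8, red, green, blue); there is no depth.
- r.camera_model(name): a dict with "fx", "fy", "cx", "cy" (pixels), "position" and "orientation" of the camera in the world; the wrist camera has in their place "tool_from_camera" (4x4, takes a point from camera to tool coordinates, whose origin is the TCP and whose axes are the flange's). Camera axes: x right, y up, looking along -z (the intrinsics and any distortion apply to the point x, -y, -z); pixel columns grow to the right and rows downward; lengths in m; the calibration is good to about 2 mm. A picture is of the moment at which its call begins: read the wrist's pose just before it. camera_model takes no time and is no camera call.
- r.hand_in(): hands the job in; it is judged then, once.
Trained networks look in the newest picture that a camera, given by its name, has taken for a name from the list of things; names that differ only in an ending like _2 or _b are one class to them, and where a whole thing is asked for, a point or a joint stands for the part that bears it (a point fixed in the world has none). Each returns a list of dicts, best first, with "confidence" (0 to 1); they miss things now and then, are a little off and sometimes report something else, mostly with a low value. They report only what shows in the picture. A call takes as long as a camera call.
- r.boxes_of(target, camera): "location" ([x, y, z] in m, in the coordinates of the camera as it stood for that picture, good to about 4 mm: the middle of the surface that is visible of it).
- r.tip_of(target, camera): "location" ([x, y, z] in m, in the coordinates of the camera as it stood for that picture, good to about 4 mm: a listed point, or the origin of a listed thing).
The state is a dict: "clock": time; "joints": joint angles; "qvel": joint speeds; "tau": joint torques, N m; "tcp_pos": TCP position; "orientation": TCP orientation; "contact_force": force on the tool from outside, world axes, zero at the start; "moment": the same for the moment, N m; "grip_width": finger opening in m; "gripper_force": force on a finger pad.
Only numpy, scipy, OpenCV 4.12 (cv2) and the standard library are available. Lean on these libraries where they do the work, as an engineer would, in place of code of your own. Each camera call takes 0.05 s, during which the arm holds its last target. There are 200 camera calls.

## Task

Make up two kits from the stock on the table: stand the three slim tubes (thread tube, button tube, needle case) upright side by side in the round tin, and in the divided tray lay the round tape-measure case flat in the larger compartment and the block of chalk flat in the smaller one. The thread cone is not wanted: leave it standing where it is, and do not disturb the pen pot or the glasses case.

Things in the scene. Friction and masses are not known exactly. Their poses are not given: they have to be found in the camera images.
- thread_tube: loose tube of grey thread with white end caps and a dark hole in the top, standing upright: 26 mm diameter, 92 mm tall, about 60 g; the tallest of the three slim tubes. Origin: centre of its underside, z along its axis up.
- button_tube: loose clear tube of dark buttons with steel ends, standing upright: 26 mm diameter, 80 mm tall, about 60 g. Origin: centre of its underside, z along its axis up.
- needle_case: loose wooden needle case, brown with darker ends and a small 14 mm wide, 3 mm high boss on top, standing upright: 26 mm diameter, 70 mm tall without the boss, about 60 g. Origin: centre of its underside, z along its axis up.
- tape: loose round tape-measure case, a black disc lying flat, with a white face and a steel button: 60 mm diameter, 24 mm thick, about 80 g. Origin: centre of its underside, z up.
- chalk: loose block of off-white tailor's chalk lying flat: 60 mm along its x, 26 mm along its y, 18 mm thick, about 50 g. Origin: centre of its underside, z up.
- tin: open round metal tin, fixed to the table: outer diameter 104 mm, inner diameter 96 mm, rim 30 mm above the table, inner floor 4 mm above the table, so that the tubes stick out well above the rim. It starts empty. Origin: centre of its underside, z up.
- tray: open rectangular grey plastic tray with one divider, fixed to the table: 220 mm along its x, 130 mm along its y, walls and floor 5 mm thick, rim and divider 28 mm above the table, inner floor 5 mm above the table. It starts empty. Origin: centre of its underside, z up. The larger compartment lies on its +x side: 125 mm (x) by 120 mm (y) inside, centred at x = +42.5 mm, y = 0. The smaller lies on its -x side: 80 mm (x) by 120 mm (y) inside, centred at x = -65 mm, y = 0.
- cone: loose thread cone, grey, standing among the stock and not wanted: 60 mm diameter at the foot, tapering to 32 mm at 85 mm, with a 20 mm wide nose to 95 mm; about 200 g. Origin: centre of its underside, z up. To be left standing where it is.
- pen_pot: loose round white pot with pens beyond the stock: 72 mm diameter, 95 mm tall, pens to about 155 mm; about 400 g. Origin: centre of its underside. Not to be disturbed.
- glasses_case: loose black glasses case lying beyond the stock: 60 mm along its x, 160 mm along its y, 35 mm high, about 150 g. Origin: centre of its underside. Not to be disturbed.

How it is judged:
At the end, for the whole second after the job is handed in: The three tubes stand upright (0.12 rad) on the tin's floor, within 40 mm of its centre; tape case and chalk lie flat (0.12 rad) on the floor of the larger and smaller tray compartment; all released, at rest; cone standing, and cone, pen pot and glasses case within 30 mm of their starts (horizontal distance between each of thread_tube, button_tube, needle_case and tin below 0.04 m and z of each of thread_tube, button_tube, needle_case in the frame of tin below 0.009 m and angle between each of thread_tube, button_tube, needle_case, tape, chalk, cone's own z axis and vertical below 0.12 rad and x of tape in the frame of tray between 0.0075 and 0.0775 m and y of tape in the frame of tray between -0.05 and 0.05 m and z of tape in the frame of tray between 0 and 0.01 m and x of chalk in the frame of tray between -0.1 and -0.03 m and y of chalk in the frame of tray between -0.05 and 0.05 m and z of chalk in the frame of tray between 0 and 0.01 m and linear speed of each of thread_tube, button_tube, needle_case, tape, chalk below 0.02 m/s and distance of each of cone, pen_pot, glasses_case from where it was at the start of the episode below 0.03 m); the robot touches nothing.
It fails at once if the thread cone, the pen pot or the glasses case is knocked away or the cone or pot tipped (distance of any of cone, pen_pot, glasses_case from where it was at the start of the episode above 0.03 m or angle between any of cone, pen_pot's own z axis and vertical above 0.4 rad).
It also fails if it takes over 128 s, if anything falls off the work surface, if the arm or the gripper's body presses on something with over 40 N, if the wrist force passes 120 N, or if a joint passes its speed limit or range.

## Working session

There is one attempt and no reset: what is moved stays moved. The work goes in short steps, Python scripts to look and compute and a tool call to move; the robot and the scene stay as the last step left them, time stands still between calls to the robot, and variables do not carry over. Pictures are saved under pics/ and viewed, at most 14 in all, crops included, and the job is handed in when it is done.

Besides the shell and the picture viewer there is one more tool, called after "Request:" by a JSON object that holds its "fn" and its "kwargs", one argument or row to a line. arm_command: Moves the arm, as the interface text tells. Its arguments: {"type":"object","properties":{"plan":{"type":"array","items":{"type":"object","properties":{"claw":{"type":"number"},"tx":{"type":"number"},"ty":{"type":"number"},"tz":{"type":"number"},"ax":{"type":"number"},"ay":{"type":"number"},"az":{"type":"number"}}}},"squeeze":{"type":"number"}},"required":["plan"]}

```bash
ls; mkdir -p pics
cat > h.py <<'E'
import numpy as np,cv2
from scipy.spatial.transform import Rotation as R
from bench import r
def snap(n,f): cv2.imwrite('pics/'+f,cv2.cvtColor(r.grab_frame(n),cv2.COLOR_RGB2BGR))
def w(name,p):
    m=r.camera_model(name)
    if name=='wrist':
        o=r.get_obs();q=(np.array(m['tool_from_camera'])@np.r_[p,1])[:3]
        return np.array(o['tcp_pos'])+R.from_rotvec(o['orientation']).apply(q)
    q=m['orientation']; q=np.array(q)
    Ro=R.from_rotvec(q) if q.shape==(3,) else (R.from_matrix(q) if q.shape==(3,3) else R.from_quat(q))
    return np.array(m['position'])+Ro.apply(p)
E
python3 - <<'E'
from h import *
o=r.get_obs();print(o)
for c in('scene','top'): print(r.camera_model(c))
print(r.camera_model('wrist'))
for c in('scene','top'):
    snap(c,c+'0.png')
    for n in 'thread_tube button_tube needle_case tape chalk tin tray cone pen_pot glasses_case'.split():
        print(c,n,[(round(d['confidence'],2),w(c,d['location']).round(3)) for d in r.tip_of(n,c)[:2]])
E
```

```text
pics
{'clock': 0.0, 'joints': array([-1.34512125,  0.47783549,  0.02234739,  1.55644986, -0.01147728,
        1.10931859, -0.08309645]), 'qvel': array([-0.00042168, -0.00145076, -0.00140928, -0.00103539,  0.00092214,
        0.00046573, -0.00155338]), 'tau': array([-2.50657496e-05, -5.96441102e+01,  1.60803817e+00, -2.81210732e+01,
        1.24724430e-02,  9.04106651e-03, -3.30868227e-05]), 'tcp_pos': array([0.22104684, 0.63748985, 0.40370253]), 'orientation': array([-5.21793257e-01, -3.09780462e+00,  2.94835774e-03]), 'contact_force': array([-0.31482255,  0.2263093 , -0.28442118]), 'moment': array([-0.0206082 ,  0.05341144,  0.00086925]), 'gripper_force': 0.0, 'grip_width': 0.08552836925589477}
{'fx': 444.85514432646926, 'fy': 444.85514432646926, 'cx': 260.59687490324984, 'cy': 192.70940007888194, 'position': array([1.20473327, 0.22157864, 0.74339162]), 'orientation': array([0.49883261, 0.69792423, 1.81413792])}
{'fx': 375.0640987412353, 'fy': 375.0640987412353, 'cx': 250.87880971465236, 'cy': 193.6827104004925, 'position': array([ 0.47269431, -0.01946532,  0.90805058]), 'orientatio
[... 1221 characters left out ...]
.613, 0.011, 0.004]))]
top button_tube [(0.59, array([0.612, 0.011, 0.004])), (0.45, array([0.513, 0.312, 0.005]))]
top needle_case [(0.73, array([ 0.596,  0.095, -0.002]))]
top tape [(0.82, array([ 0.615, -0.099,  0.002])), (0.6, array([ 0.448, -0.012, -0.   ]))]
top chalk [(0.53, array([ 0.47 ,  0.111, -0.003])), (0.24, array([ 0.764, -0.129, -0.002]))]
top tin [(0.93, array([ 0.483, -0.312,  0.001]))]
top tray [(0.67, array([0.513, 0.314, 0.001]))]
top cone [(0.56, array([ 0.467, -0.112,  0.003]))]
top pen_pot [(0.69, array([ 0.74 ,  0.028, -0.001])), (0.54, array([ 0.769, -0.131, -0.001]))]
top glasses_case [(0.74, array([ 0.766, -0.132, -0.   ])), (0.2, array([ 0.594,  0.095, -0.   ]))]
```

View pics/top0.png

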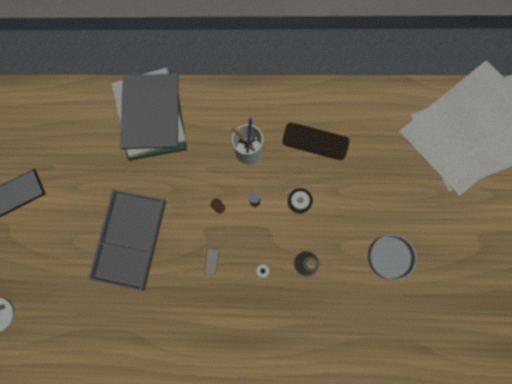

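View pics/scene0.png

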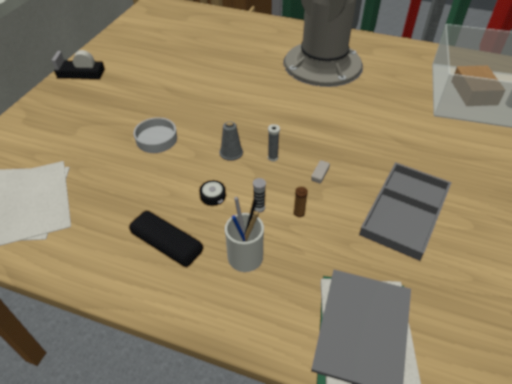

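The pictures agree with the networks. In the top view the tray is at about (128,240), with its divider towards the bottom, so the large compartment is on world +x. The tin is at (391,257), the chalk at (211,261) and the needle case at (218,206). Next I'll refine the positions and the angles of the chalk and tray.

Run:
```python
from h import *
N='thread_tube button_tube needle_case tape tin tray'.split()
S={n:{'scene':[],'top':[]} for n in N}
for k in range(3):
  for c in('scene','top'):
    im=r.grab_frame(c)
    for n in N:
      L=r.tip_of(n,c)
      if L: S[n][c].append(w(c,L[0]['location']))
for n in N:
  for c in S[n]: print(n,c,np.array(S[n][c])[:,:2].round(3).tolist())
m=r.camera_model('top');Ro=R.from_rotvec(m['orientation'])
def ray(u,v,z):
  d=Ro.apply([(u-m['cx'])/m['fx'],-(v-m['cy'])/m['fy'],-1]);p=m['position'];return (p+d*(z-p[2])/d[2])[:2]
a=[ray(u,v,.028) for u,v in[(114,191),(164,203),(145,288),(92,279)]]
print('tray corners',np.round(a,3).tolist(),np.mean(a,0))
im=r.grab_frame('top');hsv=cv2.cvtColor(im,cv2.COLOR_RGB2HSV)
sub=hsv[240:282,195:230];msk=(sub[...,1]<60).astype('uint8')
pts=cv2.findNonZero(msk);print(len(pts))
q=np.array([ray(x+195,y+240,.018) for x,y in pts[:,0]])
c=q.mean(0);e,v=np.linalg.eigh(np.cov((q-c).T));print('chalk',c,np.degrees(np.arctan2(v[1,1],v[0,1])),np.sqrt(e*12))
Rt=np.diag([-1,1,-1.]);o=r.get_obs();R0=R.from_rotvec(o['orientation']).as_matrix()
print(np.degrees(R.from_matrix(R0.T@Rt).as_rotvec()),o['clock'])
```

```text
thread_tube scene [[0.45, -0.014], [0.446, -0.015], [0.45, -0.014]]
thread_tube top [[0.449, -0.015], [0.448, -0.014], [0.45, -0.01]]
button_tube scene [[0.609, 0.01], [0.611, 0.009], [0.613, 0.01]]
button_tube top [[0.609, 0.011], [0.61, 0.012], [0.612, 0.011]]
needle_case scene [[0.594, 0.096], [0.595, 0.097], [0.595, 0.097]]
needle_case top [[0.449, -0.015], [0.596, 0.094], [0.594, 0.097]]
tape scene [[0.614, -0.099], [0.487, -0.309], [0.614, -0.098]]
tape top [[0.615, -0.099], [0.616, -0.099], [0.614, -0.093]]
tin scene [[0.486, -0.31], [0.485, -0.304], [0.49, -0.308]]
tin top [[0.485, -0.312], [0.483, -0.309]]
tray scene [[0.519, 0.313], [0.518, 0.312], [0.519, 0.313]]
tray top [[0.511, 0.31], [0.514, 0.31], [0.514, 0.309]]
tray corners [[0.629, 0.352], [0.601, 0.227], [0.403, 0.259], [0.42, 0.386]] [0.51316359 0.30604773]
280
chalk [0.46758996 0.10981819] 173.84188205994434 [0.02620653 0.05775426]
[-3.08169272e-03 -1.64400266e-03 -1.91247166e+01] 3.25
```

Request:
{"fn": "arm_command", "kwargs": {
  "plan": [
    {"az":-6.37,"claw":0.3},
    {"az":-6.37,"claw":0.3},
    {"az":-6.37,"claw":0.3},
    {"tx":-0.022,"ty":-0.0319,"tz":0.006,"claw":0.3},
    {"tx":-0.022,"ty":-0.0319,"tz":0.006,"claw":0.3},
    {"tx":-0.022,"ty":-0.0319,"tz":0.006,"claw":0.3},
    {"tx":-0.022,"ty":-0.0319,"tz":0.006,"claw":0.3},
    {"tx":-0.022,"ty":-0.0319,"tz":0.006,"claw":0.3},
    {"tx":-0.022,"ty":-0.0319,"tz":0.006,"claw":0.3},
    {"tx":-0.022,"ty":-0.0319,"tz":0.006,"claw":0.3}
  ],
  "squeeze": 30
}}

```text
invalid input at $.plan[0]: expected keys claw, tx, ty, tz, ax, ay, az
```

Request:
{"fn": "arm_command", "kwargs": {
  "plan": [
    {"tx":-0.022,"ty":-0.0319,"tz":0.006,"claw":0.3},
    {"tx":-0.022,"ty":-0.0319,"tz":0.006,"claw":0.3},
    {"tx":-0.022,"ty":-0.0319,"tz":0.006,"claw":0.3},
    {"tx":-0.022,"ty":-0.0319,"tz":0.006,"claw":0.3},
    {"tx":-0.022,"ty":-0.0319,"tz":0.006,"claw":0.3},
    {"tx":-0.022,"ty":-0.0319,"tz":0.006,"claw":0.3},
    {"tx":-0.022,"ty":-0.0319,"tz":0.006,"claw":0.3},
    {"tx":-0.022,"ty":-0.0319,"tz":0.006,"claw":0.3},
    {"tx":-0.022,"ty":-0.0319,"tz":0.006,"claw":0.3},
    {"claw":0.3}
  ]
}}

```text
invalid input at $.plan[0]: expected keys claw, tx, ty, tz, ax, ay, az
```

Request:
{"fn": "arm_command", "kwargs": {
  "plan": [
    {"tx":0,"ty":0,"tz":0,"ax":0,"ay":0,"az":-6.37,"claw":0.3},
    {"tx":0,"ty":0,"tz":0,"ax":0,"ay":0,"az":-6.37,"claw":0.3},
    {"tx":0,"ty":0,"tz":0,"ax":0,"ay":0,"az":-6.37,"claw":0.3},
    {"tx":-0.022,"ty":-0.0319,"tz":0.006,"ax":0,"ay":0,"az":0,"claw":0.3},
    {"tx":-0.022,"ty":-0.0319,"tz":0.006,"ax":0,"ay":0,"az":0,"claw":0.3},
    {"tx":-0.022,"ty":-0.0319,"tz":0.006,"ax":0,"ay":0,"az":0,"claw":0.3},
    {"tx":-0.022,"ty":-0.0319,"tz":0.006,"ax":0,"ay":0,"az":0,"claw":0.3},
    {"tx":-0.022,"ty":-0.0319,"tz":0.006,"ax":0,"ay":0,"az":0,"claw":0.3},
    {"tx":-0.022,"ty":-0.0319,"tz":0.006,"ax":0,"ay":0,"az":0,"claw":0.3},
    {"tx":-0.022,"ty":-0.0319,"tz":0.006,"ax":0,"ay":0,"az":0,"claw":0.3}
  ],
  "squeeze": 30
}}

```text
clock: 4.08
tcp_pos: [0.3759, 0.4128, 0.3627]
orientation: [0.0, 3.141, 0.001]
contact_force: [1.1, 0.5, 1.0]
grip_width: 0.0598
gripper_force: 0.0
```

Request:
{"fn": "arm_command", "kwargs": {
  "plan": [
    {"tx":-0.022,"ty":-0.0319,"tz":0.006,"ax":0,"ay":0,"az":0,"claw":0.3},
    {"tx":-0.022,"ty":-0.0319,"tz":0.006,"ax":0,"ay":0,"az":0,"claw":0.3},
    {"tx":-0.022,"ty":-0.0319,"tz":0.006,"ax":0,"ay":0,"az":0,"claw":0.3},
    {"tx":-0.022,"ty":-0.0319,"tz":0.006,"ax":0,"ay":0,"az":0,"claw":0.3},
    {"tx":-0.022,"ty":-0.0319,"tz":0.006,"ax":0,"ay":0,"az":0,"claw":0.3},
    {"tx":-0.022,"ty":-0.0319,"tz":0.006,"ax":0,"ay":0,"az":0,"claw":0.3},
    {"tx":-0.022,"ty":-0.0319,"tz":0.006,"ax":0,"ay":0,"az":0,"claw":0.3},
    {"tx":-0.022,"ty":-0.0319,"tz":0.006,"ax":0,"ay":0,"az":0,"claw":0.3},
    {"tx":-0.022,"ty":-0.0319,"tz":0.006,"ax":0,"ay":0,"az":0,"claw":0.3},
    {"tx":0,"ty":0,"tz":0,"ax":0,"ay":0,"az":0,"claw":0.3}
  ]
}}

```text
clock: 4.92
tcp_pos: [0.5764, 0.1185, 0.3081]
orientation: [0.018, 3.139, -0.008]
contact_force: [-0.5, -1.2, 1.0]
grip_width: 0.0601
gripper_force: 0.0
```

```bash
cat > look.py <<'E'
from h import *
import sys
o=r.get_obs();print(o['clock'],o['tcp_pos'].round(4),o['orientation'].round(4),o['grip_width'])
snap('wrist',sys.argv[1]+'.png')
for n in sys.argv[2:]: print(n,[(round(d['confidence'],2),w('wrist',d['location']).round(4)) for d in r.tip_of(n,'wrist')[:2]])
E
python3 look.py w1 needle_case button_tube; python3 look.py w2 needle_case thread_tube
```

```text
4.9167 [0.5764 0.1185 0.3081] [ 0.018   3.1394 -0.0076] 0.06010867635860829
needle_case [(0.8, array([ 5.934e-01,  1.033e-01, -2.000e-04]))]
button_tube []
5.0667 [0.573  0.1272 0.3086] [-2.0000e-03 -3.1412e+00 -5.0000e-04] 0.05994585862717387
needle_case [(0.95, array([ 5.917e-01,  9.990e-02, -1.000e-04]))]
thread_tube [(0.6, array([ 0.4464, -0.0087, -0.0066])), (0.16, array([ 0.517 ,  0.3144, -0.0006]))]
```

Request:
{"fn": "arm_command", "kwargs": {
  "plan": [
    {"tx":-0.021,"ty":-0.0307,"tz":0,"ax":0,"ay":0,"az":0,"claw":0.3},
    {"tx":0,"ty":0,"tz":0,"ax":0,"ay":0,"az":0,"claw":0.3},
    {"tx":0,"ty":0,"tz":0.034,"ax":0,"ay":0,"az":0,"claw":0.3},
    {"tx":0,"ty":0,"tz":0.034,"ax":0,"ay":0,"az":0,"claw":0.3},
    {"tx":0,"ty":0,"tz":0.0336,"ax":0,"ay":0,"az":0,"claw":0.3},
    {"tx":0,"ty":0,"tz":0,"ax":0,"ay":0,"az":0,"claw":0.5},
    {"tx":0,"ty":0,"tz":0,"ax":0,"ay":0,"az":0,"claw":1},
    {"tx":0,"ty":0,"tz":0,"ax":0,"ay":0,"az":0,"claw":1},
    {"tx":0,"ty":0,"tz":0,"ax":0,"ay":0,"az":0,"claw":1},
    {"tx":0,"ty":0,"tz":0,"ax":0,"ay":0,"az":0,"claw":1}
  ],
  "squeeze": 30
}}

```text
clock: 6.05
tcp_pos: [0.5948, 0.097, 0.2093]
orientation: [-0.0, 3.138, 0.002]
contact_force: [0.2, 0.6, -0.8]
grip_width: 0.0251
gripper_force: 29.7
```

Request:
{"fn": "arm_command", "kwargs": {
  "plan": [
    {"tx":0,"ty":0,"tz":0,"ax":0,"ay":0,"az":0,"claw":1},
    {"tx":0,"ty":0,"tz":-0.04,"ax":0,"ay":0,"az":0,"claw":1},
    {"tx":0,"ty":0,"tz":-0.04,"ax":0,"ay":0,"az":0,"claw":1},
    {"tx":0,"ty":0,"tz":-0.04,"ax":0,"ay":0,"az":0,"claw":1},
    {"tx":0,"ty":0,"tz":0,"ax":0,"ay":0,"az":0,"claw":1},
    {"tx":0,"ty":0,"tz":0,"ax":0,"ay":0,"az":0,"claw":1},
    {"tx":0,"ty":0,"tz":0,"ax":0,"ay":0,"az":0,"claw":1},
    {"tx":0,"ty":0,"tz":0,"ax":0,"ay":0,"az":0,"claw":1},
    {"tx":0,"ty":0,"tz":0,"ax":0,"ay":0,"az":0,"claw":1},
    {"tx":0,"ty":0,"tz":0,"ax":0,"ay":0,"az":0,"claw":1}
  ]
}}

```text
clock: 6.88
tcp_pos: [0.5936, 0.0965, 0.3258]
orientation: [-0.0, -3.139, 0.001]
contact_force: [-0.9, 0.1, 0.2]
grip_width: 0.0251
gripper_force: 29.9
```

```bash
python3 look.py w3 needle_case; python3 look.py w4 needle_case
```

```text
6.8833 [0.5936 0.0965 0.3258] [-5.0000e-04 -3.1393e+00  1.0000e-03] 0.025133375589705645
needle_case [(0.74, array([0.5978, 0.0946, 0.1155])), (0.37, array([6.129e-01, 1.070e-02, 3.000e-04]))]
6.9833 [0.5938 0.0965 0.3262] [-5.00e-04 -3.14e+00  7.00e-04] 0.024721421467833935
needle_case [(0.56, array([0.5948, 0.0933, 0.1166])), (0.21, array([0.6134, 0.0105, 0.0012]))]
```

View pics/w3.png

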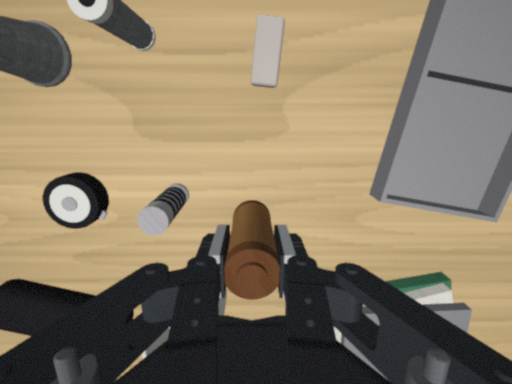

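Request:
{"fn": "arm_command", "kwargs": {
  "plan": [
    {"tx":0.0079,"ty":-0.0405,"tz":0,"ax":0,"ay":0,"az":0,"claw":1},
    {"tx":0.0079,"ty":-0.0405,"tz":0,"ax":0,"ay":0,"az":0,"claw":1},
    {"tx":0.0079,"ty":-0.0405,"tz":0,"ax":0,"ay":0,"az":0,"claw":1},
    {"tx":0.0079,"ty":-0.0405,"tz":0,"ax":0,"ay":0,"az":0,"claw":1},
    {"tx":0.0079,"ty":-0.0405,"tz":0,"ax":0,"ay":0,"az":0,"claw":1},
    {"tx":0.0079,"ty":-0.0405,"tz":0,"ax":0,"ay":0,"az":0,"claw":1},
    {"tx":0.0079,"ty":-0.0405,"tz":0,"ax":0,"ay":0,"az":0,"claw":1},
    {"tx":0.0079,"ty":-0.0405,"tz":0,"ax":0,"ay":0,"az":0,"claw":1},
    {"tx":0.0079,"ty":-0.0405,"tz":0,"ax":0,"ay":0,"az":0,"claw":1},
    {"tx":0.0079,"ty":-0.0405,"tz":0,"ax":0,"ay":0,"az":0,"claw":1}
  ]
}}

```text
clock: 7.92
tcp_pos: [0.5142, -0.3103, 0.3271]
orientation: [0.0, 3.141, 0.0]
contact_force: [1.1, 0.5, -1.8]
grip_width: 0.0253
gripper_force: 30.0
```

```bash
python3 look.py w5; python3 look.py w5 tin needle_case;python3 look.py w5 tin needle_case; python3 look.py w5 tin
```

```text
7.9167 [ 0.5142 -0.3103  0.3271] [2.0000e-04 3.1414e+00 0.0000e+00] 0.02533213357441402
7.9667 [ 0.5105 -0.32    0.3278] [-0.0174 -3.141   0.0114] 0.025341400290834235
tin [(0.6, array([ 4.905e-01, -3.005e-01, -1.000e-04]))]
needle_case [(0.73, array([ 0.5157, -0.31  ,  0.1156]))]
8.1167 [ 0.5141 -0.31    0.3269] [-6.0000e-03 -3.1412e+00  3.0000e-04] 0.025121302689055196
tin [(0.97, array([ 0.4922, -0.3046,  0.0012]))]
needle_case [(0.95, array([ 0.5181, -0.3074,  0.1195]))]
8.2667 [ 0.5156 -0.3067  0.3268] [ 3.6000e-03 -3.1415e+00 -1.8000e-03] 0.025299250262801425
tin [(0.66, array([ 4.896e-01, -3.077e-01,  3.000e-04]))]
```

View pics/w5.png

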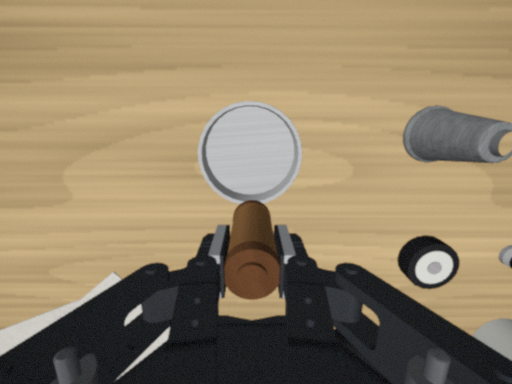

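The needle case is held upright, and the tin rim is at about (250,153), spanning columns 199–301. I'll fit the rim by pixels now that the arm has settled.

```bash
cat >> h.py <<'E'
def wray(u,v,z):
    m=r.camera_model('wrist');o=r.get_obs();T=np.array(m['tool_from_camera']);Rw=R.from_rotvec(o['orientation'])
    d=Rw.apply(T[:3,:3]@[(u-m['cx'])/m['fx'],-(v-m['cy'])/m['fy'],-1]);p=o['tcp_pos']+Rw.apply(T[:3,3]);return p+d*(z-p[2])/d[2]
E
python3 - <<'E'
from h import *
for k in range(3): r.grab_frame('wrist')
o=r.get_obs();print(o['tcp_pos'],o['orientation'])
im=r.grab_frame('wrist');cv2.imwrite('pics/w6.png',im[...,::-1])
s=cv2.cvtColor(im,cv2.COLOR_RGB2HSV)[...,1]
m=(s<60).astype('uint8');n,l,st,ce=cv2.connectedComponentsWithStats(m)
i=l[150,250];print(st[i])
c=[p for p in np.argwhere(l==i)[:,::-1] if p[1]<200]
h=cv2.convexHull(np.array(c,np.int32))[:,0]
h=h[h[:,1]<190]
P=np.array([wray(x,y,.03)[:2] for x,y in h])
A=np.c_[2*P,np.ones(len(P))];x=np.linalg.lstsq(A,(P**2).sum(1),rcond=None)[0]
print('tin',x[:2],np.sqrt(x[2]+x[0]**2+x[1]**2))
for nm in('tin','needle_case'):print(nm,[w('wrist',d['location']) for d in r.tip_of(nm,'wrist')[:1]])
E
```

```text
[ 0.51531387 -0.30747133  0.32712954] [-2.20611528e-03  3.14147728e+00  3.42736316e-04]
[ 198  101  105  103 8534]
tin [ 0.48610135 -0.30804365] 0.051616419044702384
tin [array([ 4.88265900e-01, -3.10011798e-01, -2.34944057e-04])]
needle_case [array([ 0.51755444, -0.31003457,  0.11572318])]
```

Request:
{"fn": "arm_command", "kwargs": {
  "plan": [
    {"tx":0,"ty":0,"tz":0.033,"ax":0,"ay":0,"az":0,"claw":1},
    {"tx":0,"ty":0,"tz":0.033,"ax":0,"ay":0,"az":0,"claw":1},
    {"tx":0,"ty":0,"tz":0.033,"ax":0,"ay":0,"az":0,"claw":1},
    {"tx":0,"ty":0,"tz":0.01,"ax":0,"ay":0,"az":0,"claw":1},
    {"tx":0,"ty":0,"tz":0.003,"ax":0,"ay":0,"az":0,"claw":1},
    {"tx":0,"ty":0,"tz":0.003,"ax":0,"ay":0,"az":0,"claw":1},
    {"tx":0,"ty":0,"tz":0,"ax":0,"ay":0,"az":0,"claw":1},
    {"tx":0,"ty":0,"tz":0,"ax":0,"ay":0,"az":0,"claw":1},
    {"tx":0,"ty":0,"tz":0,"ax":0,"ay":0,"az":0,"claw":1},
    {"tx":0,"ty":0,"tz":0,"ax":0,"ay":0,"az":0,"claw":1}
  ]
}}

```text
clock: 9.5
tcp_pos: [0.5153, -0.3087, 0.2133]
orientation: [0.001, 3.14, -0.001]
contact_force: [0.1, 0.5, 0.3]
grip_width: 0.0251
gripper_force: 30.0
```

Request:
{"fn": "arm_command", "kwargs": {
  "plan": [
    {"tx":0,"ty":0,"tz":0.002,"ax":0,"ay":0,"az":0,"claw":1},
    {"tx":0,"ty":0,"tz":0,"ax":0,"ay":0,"az":0,"claw":1},
    {"tx":0,"ty":0,"tz":0,"ax":0,"ay":0,"az":0,"claw":0.5},
    {"tx":0,"ty":0,"tz":0,"ax":0,"ay":0,"az":0,"claw":0.5},
    {"tx":0,"ty":0,"tz":0,"ax":0,"ay":0,"az":0,"claw":0.5},
    {"tx":0,"ty":0,"tz":0,"ax":0,"ay":0,"az":0,"claw":0.5},
    {"tx":0,"ty":0,"tz":-0.02,"ax":0,"ay":0,"az":0,"claw":0.5},
    {"tx":0,"ty":0,"tz":-0.03,"ax":0,"ay":0,"az":0,"claw":0.5},
    {"tx":0,"ty":0,"tz":-0.035,"ax":0,"ay":0,"az":0,"claw":0.5},
    {"tx":0,"ty":0,"tz":-0.035,"ax":0,"ay":0,"az":0,"claw":0.5}
  ]
}}

```text
clock: 10.33
tcp_pos: [0.5145, -0.3082, 0.3307]
orientation: [-0.001, -3.14, -0.001]
contact_force: [0.7, -0.9, 0.4]
grip_width: 0.0429
gripper_force: 0.0
```

```bash
python3 look.py w7; python3 look.py w7 needle_case tin;python3 look.py w7 needle_case
```

```text
10.3333 [ 0.5145 -0.3082  0.3307] [-6.0000e-04 -3.1397e+00 -1.1000e-03] 0.04292877357709122
10.3833 [ 0.5164 -0.3098  0.3383] [ 1.500e-03  3.133e+00 -6.100e-03] 0.04297978920701269
needle_case [(0.75, array([ 0.5115, -0.3054, -0.0028]))]
tin [(0.75, array([ 0.4873, -0.3083, -0.0098]))]
10.5333 [ 0.515  -0.3085  0.3309] [ 4.0000e-04  3.1398e+00 -1.0000e-03] 0.04250416192496408
needle_case [(0.61, array([ 0.5145, -0.311 ,  0.002 ]))]
```

View pics/w7.png

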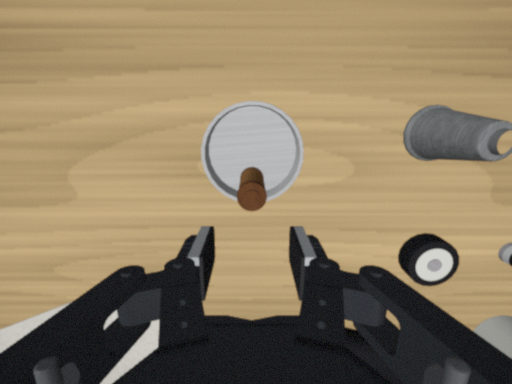

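Request:
{"fn": "arm_command", "kwargs": {
  "plan": [
    {"tx":-0.0107,"ty":0.0354,"tz":0,"ax":0,"ay":0,"az":0,"claw":0.3},
    {"tx":-0.0107,"ty":0.0354,"tz":0,"ax":0,"ay":0,"az":0,"claw":0.3},
    {"tx":-0.0107,"ty":0.0354,"tz":0,"ax":0,"ay":0,"az":0,"claw":0.3},
    {"tx":-0.0107,"ty":0.0354,"tz":0,"ax":0,"ay":0,"az":0,"claw":0.3},
    {"tx":-0.0107,"ty":0.0354,"tz":0,"ax":0,"ay":0,"az":0,"claw":0.3},
    {"tx":-0.0107,"ty":0.0354,"tz":0,"ax":0,"ay":0,"az":0,"claw":0.3},
    {"tx":-0.0107,"ty":0.0354,"tz":0,"ax":0,"ay":0,"az":0,"claw":0.3},
    {"tx":-0.0107,"ty":0.0354,"tz":0,"ax":0,"ay":0,"az":0,"claw":0.3},
    {"tx":-0.0107,"ty":0.0354,"tz":0,"ax":0,"ay":0,"az":0,"claw":0.3},
    {"tx":0,"ty":0,"tz":0,"ax":0,"ay":0,"az":0,"claw":0.3}
  ]
}}

```text
clock: 11.47
tcp_pos: [0.6122, 0.02, 0.328]
orientation: [0.018, -3.14, -0.008]
contact_force: [0.4, 1.3, 0.6]
grip_width: 0.0598
gripper_force: 0.0
```

Request:
{"fn": "arm_command", "kwargs": {
  "plan": [
    {"tx":0,"ty":0,"tz":0,"ax":0,"ay":0,"az":0,"claw":0.3},
    {"tx":0,"ty":0,"tz":0.035,"ax":0,"ay":0,"az":0,"claw":0.3},
    {"tx":0,"ty":0,"tz":0.035,"ax":0,"ay":0,"az":0,"claw":0.3},
    {"tx":0,"ty":0,"tz":0.035,"ax":0,"ay":0,"az":0,"claw":0.3},
    {"tx":0,"ty":0,"tz":0.01,"ax":0,"ay":0,"az":0,"claw":0.3},
    {"tx":0,"ty":0,"tz":0,"ax":0,"ay":0,"az":0,"claw":0.5},
    {"tx":0,"ty":0,"tz":0,"ax":0,"ay":0,"az":0,"claw":1},
    {"tx":0,"ty":0,"tz":0,"ax":0,"ay":0,"az":0,"claw":1},
    {"tx":0,"ty":0,"tz":0,"ax":0,"ay":0,"az":0,"claw":1},
    {"tx":0,"ty":0,"tz":0,"ax":0,"ay":0,"az":0,"claw":1}
  ]
}}

```text
clock: 12.3
tcp_pos: [0.612, 0.01, 0.2169]
orientation: [0.001, 3.139, 0.001]
contact_force: [-0.5, 0.7, 0.4]
grip_width: 0.025
gripper_force: 29.5
```

Request:
{"fn": "arm_command", "kwargs": {
  "plan": [
    {"tx":0,"ty":0,"tz":0,"ax":0,"ay":0,"az":0,"claw":1},
    {"tx":0,"ty":0,"tz":-0.04,"ax":0,"ay":0,"az":0,"claw":1},
    {"tx":0,"ty":0,"tz":-0.04,"ax":0,"ay":0,"az":0,"claw":1},
    {"tx":0,"ty":0,"tz":-0.04,"ax":0,"ay":0,"az":0,"claw":1},
    {"tx":0,"ty":0,"tz":0,"ax":0,"ay":0,"az":0,"claw":1},
    {"tx":0,"ty":0,"tz":0,"ax":0,"ay":0,"az":0,"claw":1},
    {"tx":0,"ty":0,"tz":0,"ax":0,"ay":0,"az":0,"claw":1},
    {"tx":0,"ty":0,"tz":0,"ax":0,"ay":0,"az":0,"claw":1},
    {"tx":0,"ty":0,"tz":0,"ax":0,"ay":0,"az":0,"claw":1},
    {"tx":0,"ty":0,"tz":0,"ax":0,"ay":0,"az":0,"claw":1}
  ]
}}

```text
clock: 13.13
tcp_pos: [0.6109, 0.0102, 0.3338]
orientation: [-0.0, -3.139, 0.001]
contact_force: [-1.3, 0.4, -0.2]
grip_width: 0.0253
gripper_force: 29.8
```

```bash
python3 look.py w8 button_tube; python3 look.py w8 button_tube;python3 look.py w8 button_tube
```

```text
13.1333 [0.6109 0.0102 0.3338] [-4.0000e-04 -3.1392e+00  5.0000e-04] 0.025302859062691398
button_tube [(0.95, array([0.6136, 0.0092, 0.1128]))]
13.2333 [0.6111 0.0101 0.3342] [-5.00e-04 -3.14e+00  4.00e-04] 0.02508918566882884
button_tube []
13.3333 [0.6112 0.0101 0.3346] [-5.0000e-04 -3.1407e+00  2.0000e-04] 0.025359177904008257
button_tube [(0.7, array([0.6125, 0.0095, 0.1175])), (0.35, array([ 0.4679, -0.1134, -0.0013]))]
```

Request:
{"fn": "arm_command", "kwargs": {
  "plan": [
    {"tx":0.0141,"ty":-0.0354,"tz":0,"ax":0,"ay":0,"az":0,"claw":1},
    {"tx":0.0141,"ty":-0.0354,"tz":0,"ax":0,"ay":0,"az":0,"claw":1},
    {"tx":0.0141,"ty":-0.0354,"tz":0,"ax":0,"ay":0,"az":0,"claw":1},
    {"tx":0.0141,"ty":-0.0354,"tz":0,"ax":0,"ay":0,"az":0,"claw":1},
    {"tx":0.0141,"ty":-0.0354,"tz":0,"ax":0,"ay":0,"az":0,"claw":1},
    {"tx":0.0141,"ty":-0.0354,"tz":0,"ax":0,"ay":0,"az":0,"claw":1},
    {"tx":0.0141,"ty":-0.0354,"tz":0,"ax":0,"ay":0,"az":0,"claw":1},
    {"tx":0.0141,"ty":-0.0354,"tz":0,"ax":0,"ay":0,"az":0,"claw":1},
    {"tx":0.0141,"ty":-0.0354,"tz":0,"ax":0,"ay":0,"az":0,"claw":1},
    {"tx":0,"ty":0,"tz":0,"ax":0,"ay":0,"az":0,"claw":1}
  ]
}}

```text
clock: 14.27
tcp_pos: [0.4796, -0.3167, 0.3357]
orientation: [-0.019, -3.14, 0.008]
contact_force: [-0.8, -0.3, 0.4]
grip_width: 0.0253
gripper_force: 29.9
```

Request:
{"fn": "arm_command", "kwargs": {
  "plan": [
    {"tx":0,"ty":0,"tz":0,"ax":0,"ay":0,"az":0,"claw":1},
    {"tx":0,"ty":0,"tz":0,"ax":0,"ay":0,"az":0,"claw":1},
    {"tx":0,"ty":0,"tz":0,"ax":0,"ay":0,"az":0,"claw":1},
    {"tx":0,"ty":0,"tz":0,"ax":0,"ay":0,"az":0,"claw":1},
    {"tx":0,"ty":0,"tz":0,"ax":0,"ay":0,"az":0,"claw":1},
    {"tx":0,"ty":0,"tz":0,"ax":0,"ay":0,"az":0,"claw":1},
    {"tx":0,"ty":0,"tz":0,"ax":0,"ay":0,"az":0,"claw":1},
    {"tx":0,"ty":0,"tz":0,"ax":0,"ay":0,"az":0,"claw":1},
    {"tx":0,"ty":0,"tz":0,"ax":0,"ay":0,"az":0,"claw":1},
    {"tx":0,"ty":0,"tz":0,"ax":0,"ay":0,"az":0,"claw":1}
  ]
}}

```text
clock: 15.1
tcp_pos: [0.4843, -0.3084, 0.3351]
orientation: [-0.0, -3.142, -0.0]
contact_force: [-1.4, -0.6, -1.1]
grip_width: 0.0252
gripper_force: 29.9
```

```bash
python3 look.py w9 button_tube needle_case tin; python3 look.py w9 button_tube needle_case tin;python3 - <<'E'
from h import *
r.grab_frame('scene');print(w('scene',r.tip_of('needle_case','scene')[0]['location']))
r.grab_frame('top');print(w('top',r.tip_of('needle_case','top')[0]['location']))
E
```

```text
15.1 [ 0.4843 -0.3084  0.3351] [-3.0000e-04 -3.1415e+00 -0.0000e+00] 0.0251952341295355
button_tube [(0.72, array([ 0.4841, -0.3092,  0.1177])), (0.21, array([ 0.6161, -0.0989, -0.0007]))]
needle_case [(0.59, array([ 0.5158, -0.311 ,  0.0026]))]
tin [(0.68, array([ 0.4896, -0.3114,  0.0012]))]
15.3 [ 0.4842 -0.3085  0.3351] [-7.0000e-04 -3.1416e+00  0.0000e+00] 0.02530258906967353
button_tube [(0.83, array([ 0.4825, -0.3091,  0.1203])), (0.16, array([ 0.49  , -0.3094, -0.0032]))]
needle_case [(0.42, array([ 0.5175, -0.3123,  0.0031]))]
tin [(0.58, array([ 0.4884, -0.308 , -0.002 ]))]
[ 0.51601367 -0.30885015  0.00580091]
[ 0.51935552 -0.30899038  0.0055512 ]
```

View pics/w9.png

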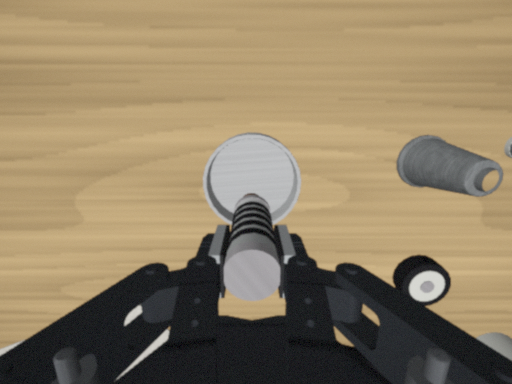

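The button tube hangs in the grip, over the tin rim at about (252,178), with a clear gap to the needle case. Placing it now.

Request:
{"fn": "arm_command", "kwargs": {
  "plan": [
    {"tx":-0.0015,"ty":0,"tz":0.033,"ax":0,"ay":0,"az":0,"claw":1},
    {"tx":0,"ty":0,"tz":0.033,"ax":0,"ay":0,"az":0,"claw":1},
    {"tx":0,"ty":0,"tz":0.033,"ax":0,"ay":0,"az":0,"claw":1},
    {"tx":0,"ty":0,"tz":0.01,"ax":0,"ay":0,"az":0,"claw":1},
    {"tx":0,"ty":0,"tz":0.005,"ax":0,"ay":0,"az":0,"claw":1},
    {"tx":0,"ty":0,"tz":0.003,"ax":0,"ay":0,"az":0,"claw":1},
    {"tx":0,"ty":0,"tz":0,"ax":0,"ay":0,"az":0,"claw":1},
    {"tx":0,"ty":0,"tz":0,"ax":0,"ay":0,"az":0,"claw":1},
    {"tx":0,"ty":0,"tz":0,"ax":0,"ay":0,"az":0,"claw":1},
    {"tx":0,"ty":0,"tz":0,"ax":0,"ay":0,"az":0,"claw":1}
  ]
}}

```text
clock: 16.53
tcp_pos: [0.4864, -0.3086, 0.2199]
orientation: [0.0, 3.14, -0.0]
contact_force: [-2.0, 2.4, 7.6]
grip_width: 0.0255
gripper_force: 31.0
```

Request:
{"fn": "arm_command", "kwargs": {
  "plan": [
    {"tx":0,"ty":0,"tz":0,"ax":0,"ay":0,"az":0,"claw":0.5},
    {"tx":0,"ty":0,"tz":0,"ax":0,"ay":0,"az":0,"claw":0.5},
    {"tx":0,"ty":0,"tz":0,"ax":0,"ay":0,"az":0,"claw":0.5},
    {"tx":0,"ty":0,"tz":0,"ax":0,"ay":0,"az":0,"claw":0.5},
    {"tx":0,"ty":0,"tz":0,"ax":0,"ay":0,"az":0,"claw":0.5},
    {"tx":0,"ty":0,"tz":-0.02,"ax":0,"ay":0,"az":0,"claw":0.5},
    {"tx":0,"ty":0,"tz":-0.03,"ax":0,"ay":0,"az":0,"claw":0.5},
    {"tx":0,"ty":0,"tz":-0.035,"ax":0,"ay":0,"az":0,"claw":0.5},
    {"tx":0,"ty":0,"tz":-0.035,"ax":0,"ay":0,"az":0,"claw":0.5},
    {"tx":0,"ty":0,"tz":0,"ax":0,"ay":0,"az":0,"claw":0.5}
  ]
}}

```text
clock: 17.37
tcp_pos: [0.4875, -0.31, 0.3448]
orientation: [0.002, 3.132, -0.007]
contact_force: [0.8, -1.2, -0.2]
grip_width: 0.0426
gripper_force: 0.0
```

Request:
{"fn": "arm_command", "kwargs": {
  "plan": [
    {"tx":0.0046,"ty":0.0369,"tz":0,"ax":0,"ay":0,"az":0,"claw":0.3},
    {"tx":0.0046,"ty":0.0369,"tz":0,"ax":0,"ay":0,"az":0,"claw":0.3},
    {"tx":0.0046,"ty":0.0369,"tz":0,"ax":0,"ay":0,"az":0,"claw":0.3},
    {"tx":0.0046,"ty":0.0369,"tz":0,"ax":0,"ay":0,"az":0,"claw":0.3},
    {"tx":0.0046,"ty":0.0369,"tz":0,"ax":0,"ay":0,"az":0,"claw":0.3},
    {"tx":0.0046,"ty":0.0369,"tz":0,"ax":0,"ay":0,"az":0,"claw":0.3},
    {"tx":0.0046,"ty":0.0369,"tz":0,"ax":0,"ay":0,"az":0,"claw":0.3},
    {"tx":0.0046,"ty":0.0369,"tz":0,"ax":0,"ay":0,"az":0,"claw":0.3},
    {"tx":0,"ty":0,"tz":0,"ax":0,"ay":0,"az":0,"claw":0.3},
    {"tx":0,"ty":0,"tz":0,"ax":0,"ay":0,"az":0,"claw":0.3}
  ]
}}

```text
clock: 18.2
tcp_pos: [0.4489, -0.0112, 0.3381]
orientation: [-0.007, 3.141, 0.001]
contact_force: [-0.2, -0.2, 0.8]
grip_width: 0.0599
gripper_force: 0.0
```

Request:
{"fn": "arm_command", "kwargs": {
  "plan": [
    {"tx":0,"ty":0,"tz":0,"ax":0,"ay":0,"az":0,"claw":0.3},
    {"tx":0,"ty":0,"tz":0.035,"ax":0,"ay":0,"az":0,"claw":0.3},
    {"tx":0,"ty":0,"tz":0.035,"ax":0,"ay":0,"az":0,"claw":0.3},
    {"tx":0,"ty":0,"tz":0.033,"ax":0,"ay":0,"az":0,"claw":0.3},
    {"tx":0,"ty":0,"tz":0.01,"ax":0,"ay":0,"az":0,"claw":0.3},
    {"tx":0,"ty":0,"tz":0,"ax":0,"ay":0,"az":0,"claw":0.5},
    {"tx":0,"ty":0,"tz":0,"ax":0,"ay":0,"az":0,"claw":1},
    {"tx":0,"ty":0,"tz":0,"ax":0,"ay":0,"az":0,"claw":1},
    {"tx":0,"ty":0,"tz":0,"ax":0,"ay":0,"az":0,"claw":1},
    {"tx":0,"ty":0,"tz":0,"ax":0,"ay":0,"az":0,"claw":1}
  ]
}}

```text
clock: 19.03
tcp_pos: [0.4497, -0.0133, 0.2264]
orientation: [0.001, 3.139, 0.001]
contact_force: [0.2, 0.1, -0.9]
grip_width: 0.0251
gripper_force: 29.5
```

Request:
{"fn": "arm_command", "kwargs": {
  "plan": [
    {"tx":0,"ty":0,"tz":0,"ax":0,"ay":0,"az":0,"claw":1},
    {"tx":0,"ty":0,"tz":-0.04,"ax":0,"ay":0,"az":0,"claw":1},
    {"tx":0,"ty":0,"tz":-0.04,"ax":0,"ay":0,"az":0,"claw":1},
    {"tx":0,"ty":0,"tz":-0.04,"ax":0,"ay":0,"az":0,"claw":1},
    {"tx":0,"ty":0,"tz":0,"ax":0,"ay":0,"az":0,"claw":1},
    {"tx":0,"ty":0,"tz":0,"ax":0,"ay":0,"az":0,"claw":1},
    {"tx":0,"ty":0,"tz":0,"ax":0,"ay":0,"az":0,"claw":1},
    {"tx":0,"ty":0,"tz":0,"ax":0,"ay":0,"az":0,"claw":1},
    {"tx":0,"ty":0,"tz":0,"ax":0,"ay":0,"az":0,"claw":1},
    {"tx":0,"ty":0,"tz":0,"ax":0,"ay":0,"az":0,"claw":1}
  ]
}}

```text
clock: 19.87
tcp_pos: [0.4487, -0.0132, 0.344]
orientation: [-0.0, -3.139, 0.001]
contact_force: [-0.1, -0.4, -0.4]
grip_width: 0.0255
gripper_force: 29.8
```

```bash
for i in 1 2 3; do python3 look.py w10 thread_tube; done
python3 - <<'E'
from h import *
for k in range(2):
 for c in('scene','top'):
  snap(c,c+'1.png')
  for n in('needle_case','button_tube','thread_tube'):print(c,n,[(round(d['confidence'],2),w(c,d['location']).round(4)) for d in r.tip_of(n,c)[:2]])
E
```

```text
19.8667 [ 0.4487 -0.0132  0.344 ] [-4.0000e-04 -3.1391e+00  6.0000e-04] 0.025465589257249205
thread_tube [(0.97, array([ 0.4447, -0.0104,  0.1108]))]
19.9667 [ 0.4489 -0.0132  0.3443] [-4.0000e-04 -3.1397e+00  5.0000e-04] 0.02505932123234158
thread_tube [(0.63, array([ 0.448 , -0.0108,  0.1132]))]
20.0667 [ 0.449  -0.0132  0.3446] [-5.0000e-04 -3.1406e+00  3.0000e-04] 0.02536975220804541
thread_tube [(0.74, array([ 0.4467, -0.0107,  0.1135]))]
scene needle_case [(0.83, array([ 0.5165, -0.3076,  0.0064])), (0.54, array([ 0.4836, -0.3092,  0.0096]))]
scene button_tube [(0.51, array([ 0.4834, -0.3085,  0.0046]))]
scene thread_tube [(0.56, array([ 0.4457, -0.0181,  0.1194]))]
top needle_case [(0.6, array([ 0.5161, -0.311 ,  0.0048]))]
top button_tube [(0.82, array([ 0.4818, -0.3074,  0.0067]))]
top thread_tube []
scene needle_case [(0.64, array([ 0.5178, -0.3118,  0.0053]))]
scene button_tube [(0.83, array([ 0.4842, -0.3109,  0.0055]))]
scene thread_tube [(0.63, array([ 0.4497, -0.0164,  0.1142]))]
top needle_case [(0.47, array([ 0.5172, -0.3085,  0.0061])), (0.44, array([ 0.4707, -0.113 ,  0.0039]))]
top button_tube [(0.56, array([ 0.48  , -0.3095,  0.0056]))]
top thread_tube []
```

```bash
python3 -c "
from h import *
o=r.get_obs();print(o['joints'].round(2),o['tcp_pos'],o['clock'])"
```

```text
[-0.23  0.18  0.13  2.14 -0.03  0.82  1.5 ] [ 0.44908715 -0.01320637  0.34511016] 20.9667
```

View pics/top1.png

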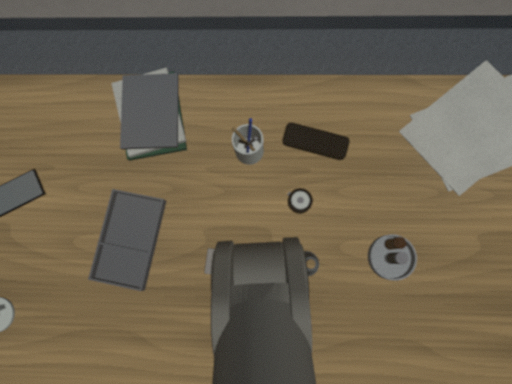

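View pics/scene1.png

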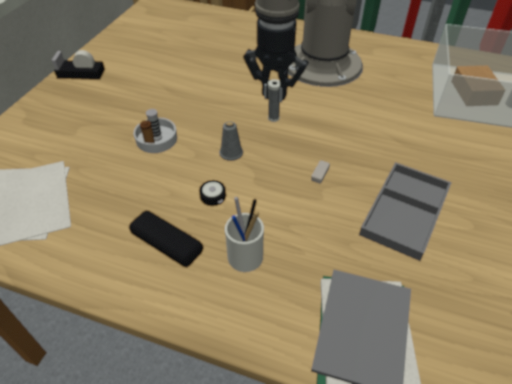

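Both tubes stand in the tin, at (399,252) and (396,243) in the top view. To get more clearance, the thread tube goes beside them on the +y side, with the gripper turned 90°.

Request:
{"fn": "arm_command", "kwargs": {
  "plan": [
    {"tx":0,"ty":0,"tz":0,"ax":0,"ay":0,"az":7,"claw":1},
    {"tx":0,"ty":0,"tz":0,"ax":0,"ay":0,"az":7,"claw":1},
    {"tx":0,"ty":0,"tz":0,"ax":0,"ay":0,"az":7,"claw":1},
    {"tx":0,"ty":0,"tz":0,"ax":0,"ay":0,"az":7,"claw":1},
    {"tx":0,"ty":0,"tz":0,"ax":0,"ay":0,"az":7,"claw":1},
    {"tx":0,"ty":0,"tz":0,"ax":0,"ay":0,"az":7,"claw":1},
    {"tx":0,"ty":0,"tz":0,"ax":0,"ay":0,"az":7,"claw":1},
    {"tx":0,"ty":0,"tz":0,"ax":0,"ay":0,"az":7,"claw":1},
    {"tx":0,"ty":0,"tz":0,"ax":0,"ay":0,"az":7,"claw":1},
    {"tx":0,"ty":0,"tz":0,"ax":0,"ay":0,"az":7,"claw":1}
  ]
}}

```text
clock: 21.8
tcp_pos: [0.4491, -0.0132, 0.3451]
orientation: [-1.81, -2.568, -0.0]
contact_force: [0.3, 0.7, -0.4]
grip_width: 0.0254
gripper_force: 29.7
```

Request:
{"fn": "arm_command", "kwargs": {
  "plan": [
    {"tx":0,"ty":0,"tz":0,"ax":0,"ay":0,"az":7,"claw":1},
    {"tx":0,"ty":0,"tz":0,"ax":0,"ay":0,"az":7,"claw":1},
    {"tx":0,"ty":0,"tz":0,"ax":0,"ay":0,"az":6,"claw":1},
    {"tx":-0.0381,"ty":0.0062,"tz":0,"ax":0,"ay":0,"az":0,"claw":1},
    {"tx":-0.0381,"ty":0.0062,"tz":0,"ax":0,"ay":0,"az":0,"claw":1},
    {"tx":-0.0381,"ty":0.0062,"tz":0,"ax":0,"ay":0,"az":0,"claw":1},
    {"tx":-0.0381,"ty":0.0062,"tz":0,"ax":0,"ay":0,"az":0,"claw":1},
    {"tx":-0.0381,"ty":0.0062,"tz":0,"ax":0,"ay":0,"az":0,"claw":1},
    {"tx":-0.0381,"ty":0.0062,"tz":0,"ax":0,"ay":0,"az":0,"claw":1},
    {"tx":-0.0381,"ty":0.0062,"tz":0,"ax":0,"ay":0,"az":0,"claw":1}
  ]
}}

```text
clock: 22.63
tcp_pos: [0.4925, -0.2817, 0.345]
orientation: [-2.221, -2.222, -0.0]
contact_force: [1.4, 0.5, 0.3]
grip_width: 0.0253
gripper_force: 29.7
```

Request:
{"fn": "arm_command", "kwargs": {
  "plan": [
    {"tx":0,"ty":0,"tz":0,"ax":0,"ay":0,"az":0,"claw":1},
    {"tx":0,"ty":0,"tz":0,"ax":0,"ay":0,"az":0,"claw":1},
    {"tx":0,"ty":0,"tz":0,"ax":0,"ay":0,"az":0,"claw":1},
    {"tx":0,"ty":0,"tz":0,"ax":0,"ay":0,"az":0,"claw":1},
    {"tx":0,"ty":0,"tz":0,"ax":0,"ay":0,"az":0,"claw":1},
    {"tx":0,"ty":0,"tz":0,"ax":0,"ay":0,"az":0,"claw":1},
    {"tx":0,"ty":0,"tz":0,"ax":0,"ay":0,"az":0,"claw":1},
    {"tx":0,"ty":0,"tz":0,"ax":0,"ay":0,"az":0,"claw":1},
    {"tx":0,"ty":0,"tz":0,"ax":0,"ay":0,"az":0,"claw":1},
    {"tx":0,"ty":0,"tz":0,"ax":0,"ay":0,"az":0,"claw":1}
  ]
}}

```text
clock: 23.47
tcp_pos: [0.4924, -0.2798, 0.3451]
orientation: [2.221, 2.221, 0.0]
contact_force: [0.0, 0.5, -0.4]
grip_width: 0.0251
gripper_force: 29.8
```

```bash
for i in 1 2 3; do python3 look.py w11 thread_tube button_tube tin; done
```

```text
23.4667 [ 0.4924 -0.2798  0.3451] [2.2214e+00 2.2214e+00 1.0000e-04] 0.025083514592415944
thread_tube [(0.97, array([ 0.4925, -0.2766,  0.114 ]))]
button_tube [(0.65, array([ 0.4825, -0.3114,  0.0029]))]
tin [(0.88, array([ 0.4909, -0.3071, -0.001 ]))]
23.6667 [ 0.4924 -0.2799  0.3451] [-2.2218 -2.221   0.    ] 0.025239684337310754
thread_tube [(0.73, array([ 0.4904, -0.2769,  0.1125]))]
button_tube [(0.64, array([ 0.4854, -0.3109,  0.0011]))]
tin [(0.66, array([ 0.4901, -0.3075, -0.0027])), (0.26, array([ 0.4691, -0.1138, -0.0048]))]
23.8667 [ 0.4924 -0.28    0.3451] [-2.2219 -2.2209 -0.    ] 0.02507743129408165
thread_tube [(0.58, array([ 0.4898, -0.2818,  0.1142]))]
button_tube [(0.54, array([ 0.4849, -0.3081,  0.0038]))]
tin [(0.67, array([ 0.4895, -0.307 , -0.0012]))]
```

View pics/w11.png

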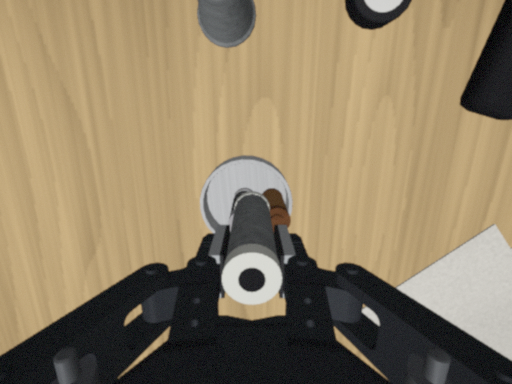

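The thread tube is aligned and clear of the other two: the button tube is visible at (243,200) and the needle case at (276,205), inside the rim. Lowering it now.

Request:
{"fn": "arm_command", "kwargs": {
  "plan": [
    {"tx":0,"ty":0,"tz":0.033,"ax":0,"ay":0,"az":0,"claw":1},
    {"tx":0,"ty":0,"tz":0.033,"ax":0,"ay":0,"az":0,"claw":1},
    {"tx":0,"ty":0,"tz":0.033,"ax":0,"ay":0,"az":0,"claw":1},
    {"tx":0,"ty":0,"tz":0.01,"ax":0,"ay":0,"az":0,"claw":1},
    {"tx":0,"ty":0,"tz":0.004,"ax":0,"ay":0,"az":0,"claw":1},
    {"tx":0,"ty":0,"tz":0.003,"ax":0,"ay":0,"az":0,"claw":1},
    {"tx":0,"ty":0,"tz":0,"ax":0,"ay":0,"az":0,"claw":1},
    {"tx":0,"ty":0,"tz":0,"ax":0,"ay":0,"az":0,"claw":1},
    {"tx":0,"ty":0,"tz":0,"ax":0,"ay":0,"az":0,"claw":1},
    {"tx":0,"ty":0,"tz":0,"ax":0,"ay":0,"az":0,"claw":1}
  ]
}}

```text
clock: 24.9
tcp_pos: [0.493, -0.2802, 0.2302]
orientation: [2.22, 2.22, 0.001]
contact_force: [0.1, 0.9, 3.7]
grip_width: 0.0253
gripper_force: 30.3
```

Request:
{"fn": "arm_command", "kwargs": {
  "plan": [
    {"tx":0,"ty":0,"tz":0,"ax":0,"ay":0,"az":0,"claw":0.5},
    {"tx":0,"ty":0,"tz":0,"ax":0,"ay":0,"az":0,"claw":0.5},
    {"tx":0,"ty":0,"tz":0,"ax":0,"ay":0,"az":0,"claw":0.5},
    {"tx":0,"ty":0,"tz":0,"ax":0,"ay":0,"az":0,"claw":0.5},
    {"tx":0,"ty":0,"tz":0,"ax":0,"ay":0,"az":0,"claw":0.5},
    {"tx":0,"ty":0,"tz":-0.02,"ax":0,"ay":0,"az":0,"claw":0.5},
    {"tx":0,"ty":0,"tz":-0.03,"ax":0,"ay":0,"az":0,"claw":0.5},
    {"tx":0,"ty":0,"tz":-0.033,"ax":0,"ay":0,"az":0,"claw":0.5},
    {"tx":0,"ty":0,"tz":-0.033,"ax":0,"ay":0,"az":0,"claw":0.5},
    {"tx":0,"ty":0,"tz":0,"ax":0,"ay":0,"az":0,"claw":0.5}
  ]
}}

```text
clock: 25.73
tcp_pos: [0.4939, -0.2815, 0.3511]
orientation: [2.216, 2.214, 0.006]
contact_force: [0.9, -0.8, 1.0]
grip_width: 0.0426
gripper_force: 0.0
```

Request:
{"fn": "arm_command", "kwargs": {
  "plan": [
    {"tx":0.0303,"ty":0.0204,"tz":0,"ax":0,"ay":0,"az":0,"claw":0},
    {"tx":0.0303,"ty":0.0204,"tz":0,"ax":0,"ay":0,"az":0,"claw":0},
    {"tx":0.0303,"ty":0.0204,"tz":0,"ax":0,"ay":0,"az":0,"claw":0},
    {"tx":0.0303,"ty":0.0204,"tz":0,"ax":0,"ay":0,"az":0,"claw":0},
    {"tx":0.0303,"ty":0.0204,"tz":0,"ax":0,"ay":0,"az":0,"claw":0},
    {"tx":0.0303,"ty":0.0204,"tz":0,"ax":0,"ay":0,"az":0,"claw":0},
    {"tx":0,"ty":0,"tz":0.02,"ax":0,"ay":0,"az":0,"claw":0},
    {"tx":0,"ty":0,"tz":0.034,"ax":0,"ay":0,"az":0,"claw":0},
    {"tx":0,"ty":0,"tz":0,"ax":0,"ay":0,"az":0,"claw":0},
    {"tx":0,"ty":0,"tz":0,"ax":0,"ay":0,"az":0,"claw":0}
  ]
}}

```text
clock: 26.57
tcp_pos: [0.6139, -0.0982, 0.2896]
orientation: [-2.22, -2.218, 0.005]
contact_force: [0.3, -0.4, -0.1]
grip_width: 0.0855
gripper_force: 0.0
```

```bash
for i in 1 2 3; do python3 look.py w12 tape; done
python3 - <<'E'
from h import *
snap('scene','scene2.png')
for n in('needle_case','button_tube','thread_tube'):print(n,[(round(d['confidence'],2),w('scene',d['location']).round(4)) for d in r.tip_of(n,'scene')[:2]])
E
```

```text
26.5667 [ 0.6139 -0.0982  0.2896] [-2.2199 -2.2185  0.0052] 0.08551411106487157
tape [(0.79, array([ 6.19e-01, -9.89e-02,  1.00e-04]))]
26.6667 [ 0.6151 -0.0991  0.2923] [2.2225e+00 2.2187e+00 8.0000e-04] 0.08555059536581439
tape [(0.56, array([ 0.6165, -0.0978, -0.0033]))]
26.7667 [ 0.6153 -0.0991  0.293 ] [2.2216 2.2182 0.0028] 0.08524772226117187
tape [(0.88, array([ 6.132e-01, -9.890e-02, -2.000e-04]))]
needle_case [(0.68, array([ 0.5176, -0.3068,  0.0039]))]
button_tube [(0.44, array([ 0.4819, -0.3123,  0.0069]))]
thread_tube [(0.54, array([ 0.4927, -0.2832,  0.003 ]))]
```

View pics/scene2.png

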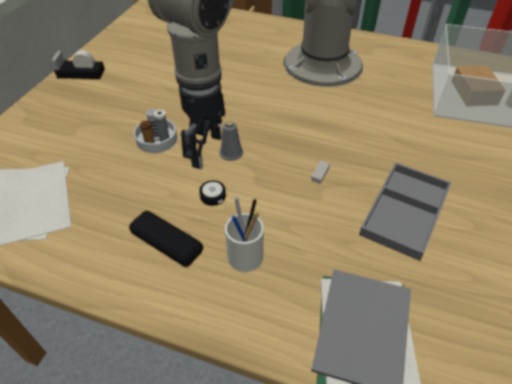

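View pics/w12.png

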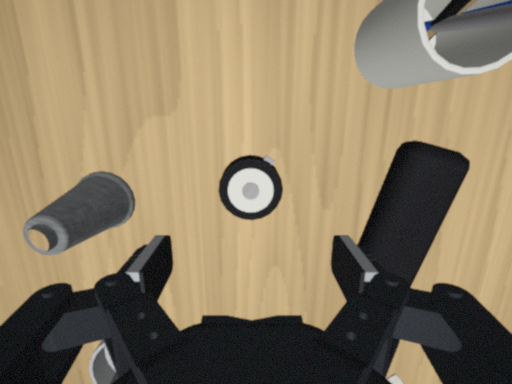

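Three tubes stand in the tin (scene view, about (155,127)). In the wrist view the tape is centred at (250,190), with clear room for the fingers on both sides.

Request:
{"fn": "arm_command", "kwargs": {
  "plan": [
    {"tx":0,"ty":0,"tz":0.035,"ax":0,"ay":0,"az":0,"claw":0},
    {"tx":0,"ty":0,"tz":0.035,"ax":0,"ay":0,"az":0,"claw":0},
    {"tx":0,"ty":0,"tz":0.035,"ax":0,"ay":0,"az":0,"claw":0},
    {"tx":0,"ty":0,"tz":0.01,"ax":0,"ay":0,"az":0,"claw":0},
    {"tx":0,"ty":0,"tz":0.004,"ax":0,"ay":0,"az":0,"claw":0},
    {"tx":0,"ty":0,"tz":0,"ax":0,"ay":0,"az":0,"claw":0},
    {"tx":0,"ty":0,"tz":0,"ax":0,"ay":0,"az":0,"claw":1},
    {"tx":0,"ty":0,"tz":0,"ax":0,"ay":0,"az":0,"claw":1},
    {"tx":0,"ty":0,"tz":0,"ax":0,"ay":0,"az":0,"claw":1},
    {"tx":0,"ty":0,"tz":0,"ax":0,"ay":0,"az":0,"claw":1}
  ]
}}

```text
clock: 27.9
tcp_pos: [0.6158, -0.0984, 0.1744]
orientation: [2.22, 2.219, 0.004]
contact_force: [-1.4, -0.1, 5.8]
grip_width: 0.0586
gripper_force: 31.8
```

Request:
{"fn": "arm_command", "kwargs": {
  "plan": [
    {"tx":0,"ty":0,"tz":0,"ax":0,"ay":0,"az":0,"claw":1},
    {"tx":0,"ty":0,"tz":-0.04,"ax":0,"ay":0,"az":0,"claw":1},
    {"tx":0,"ty":0,"tz":-0.04,"ax":0,"ay":0,"az":0,"claw":1},
    {"tx":0,"ty":0,"tz":-0.04,"ax":0,"ay":0,"az":0,"claw":1},
    {"tx":0,"ty":0,"tz":0,"ax":0,"ay":0,"az":0,"claw":1},
    {"tx":0,"ty":0,"tz":0,"ax":0,"ay":0,"az":0,"claw":1},
    {"tx":0,"ty":0,"tz":0,"ax":0,"ay":0,"az":0,"claw":1},
    {"tx":0,"ty":0,"tz":0,"ax":0,"ay":0,"az":0,"claw":1},
    {"tx":0,"ty":0,"tz":0,"ax":0,"ay":0,"az":0,"claw":1},
    {"tx":0,"ty":0,"tz":0,"ax":0,"ay":0,"az":0,"claw":1}
  ]
}}

```text
clock: 28.73
tcp_pos: [0.6144, -0.098, 0.2907]
orientation: [-2.22, -2.22, 0.003]
contact_force: [-0.6, 0.2, -1.3]
grip_width: 0.059
gripper_force: 33.5
```

```bash
for i in 1 2; do python3 look.py w13 tape; done
```

```text
28.7333 [ 0.6144 -0.098   0.2907] [-2.2205 -2.2198  0.0027] 0.05895952370631916
tape [(0.83, array([ 0.6159, -0.0953,  0.114 ]))]
28.8333 [ 0.6146 -0.0982  0.2911] [-2.2211e+00 -2.2202e+00  1.9000e-03] 0.05856825630764829
tape [(0.87, array([ 0.6141, -0.0968,  0.1181]))]
```

Request:
{"fn": "arm_command", "kwargs": {
  "plan": [
    {"tx":0.0403,"ty":-0.0057,"tz":0,"ax":0,"ay":0,"az":0,"claw":1},
    {"tx":0.0403,"ty":-0.0057,"tz":0,"ax":0,"ay":0,"az":0,"claw":1},
    {"tx":0.0403,"ty":-0.0057,"tz":0,"ax":0,"ay":0,"az":0,"claw":1},
    {"tx":0.0403,"ty":-0.0057,"tz":0,"ax":0,"ay":0,"az":0,"claw":1},
    {"tx":0.0403,"ty":-0.0057,"tz":0,"ax":0,"ay":0,"az":0,"claw":1},
    {"tx":0.0403,"ty":-0.0057,"tz":0,"ax":0,"ay":0,"az":0,"claw":1},
    {"tx":0.0403,"ty":-0.0057,"tz":0,"ax":0,"ay":0,"az":0,"claw":1},
    {"tx":0.0403,"ty":-0.0057,"tz":0,"ax":0,"ay":0,"az":0,"claw":1},
    {"tx":0.0403,"ty":-0.0057,"tz":0,"ax":0,"ay":0,"az":0,"claw":1},
    {"tx":0.0403,"ty":-0.0057,"tz":0,"ax":0,"ay":0,"az":0,"claw":1}
  ]
}}

```text
clock: 29.77
tcp_pos: [0.5574, 0.3068, 0.2921]
orientation: [2.222, 2.221, -0.0]
contact_force: [0.6, 0.2, -0.3]
grip_width: 0.0591
gripper_force: 33.5
```

```bash
for i in 1 2 3 4 ; do python3 look.py w14 tray; done
```

```text
29.7667 [0.5574 0.3068 0.2921] [ 2.2218e+00  2.2211e+00 -1.0000e-04] 0.05906051998414673
tray [(0.78, array([ 0.5208,  0.3227, -0.0055]))]
29.8667 [0.555  0.3145 0.2916] [-2.205  -2.2314 -0.0042] 0.059156426393849645
tray [(0.72, array([ 0.5207,  0.306 , -0.0032]))]
29.9667 [0.5573 0.3066 0.2917] [-2.2176e+00 -2.2249e+00  7.0000e-04] 0.05883818614952498
tray [(0.72, array([ 0.5218,  0.3117, -0.0018]))]
30.0667 [0.5584 0.3033 0.292 ] [ 2.2231e+00  2.2185e+00 -1.4000e-03] 0.05872261353179643
tray [(0.82, array([ 0.5219,  0.3117, -0.0008]))]
```

View pics/w14.png

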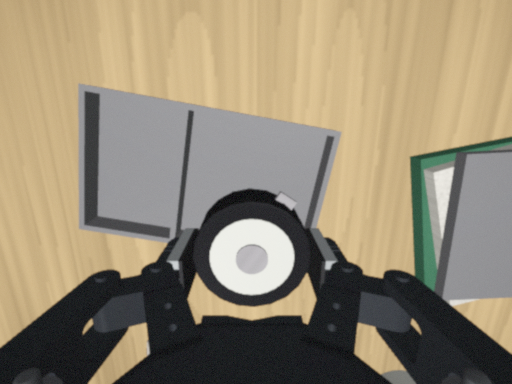

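Run:
```python
from h import *
r.grab_frame('wrist');print(r.get_obs()['tcp_pos'])
for p in[(80,85),(340,131),(80,230),(190,110),(334,133),(184,180),(318,180)]:print(p,wray(*p,.028).round(4))
```

```text
[0.55859483 0.30289854 0.29219444]
(80, 85) [0.4215 0.3959 0.028 ]
(340, 131) [0.6342 0.359  0.028 ]
(80, 230) [0.3985 0.2688 0.028 ]
(190, 110) [0.5089 0.3763 0.028 ]
(334, 133) [0.6293 0.3573 0.028 ]
(184, 180) [0.4996 0.3168 0.028 ]
(318, 180) [0.6185 0.3165 0.028 ]
```

Request:
{"fn": "arm_command", "kwargs": {
  "plan": [
    {"tx":0,"ty":0,"tz":0.033,"ax":0,"ay":0,"az":0,"claw":1},
    {"tx":0,"ty":0,"tz":0.033,"ax":0,"ay":0,"az":0,"claw":1},
    {"tx":0,"ty":0,"tz":0.033,"ax":0,"ay":0,"az":0,"claw":1},
    {"tx":0,"ty":0,"tz":0.01,"ax":0,"ay":0,"az":0,"claw":1},
    {"tx":0,"ty":0,"tz":0.003,"ax":0,"ay":0,"az":0,"claw":1},
    {"tx":0,"ty":0,"tz":0.003,"ax":0,"ay":0,"az":0,"claw":1},
    {"tx":0,"ty":0,"tz":0,"ax":0,"ay":0,"az":0,"claw":1},
    {"tx":0,"ty":0,"tz":0,"ax":0,"ay":0,"az":0,"claw":1},
    {"tx":0,"ty":0,"tz":0,"ax":0,"ay":0,"az":0,"claw":1},
    {"tx":0,"ty":0,"tz":0,"ax":0,"ay":0,"az":0,"claw":1}
  ]
}}

```text
clock: 31.05
tcp_pos: [0.5587, 0.3042, 0.1785]
orientation: [2.223, 2.22, 0.001]
contact_force: [-2.1, -2.7, 7.9]
grip_width: 0.059
gripper_force: 35.4
```

Request:
{"fn": "arm_command", "kwargs": {
  "plan": [
    {"tx":0,"ty":0,"tz":0,"ax":0,"ay":0,"az":0,"claw":0.15},
    {"tx":0,"ty":0,"tz":0,"ax":0,"ay":0,"az":0,"claw":0.15},
    {"tx":0,"ty":0,"tz":0,"ax":0,"ay":0,"az":0,"claw":0.15},
    {"tx":0,"ty":0,"tz":0,"ax":0,"ay":0,"az":0,"claw":0.15},
    {"tx":0,"ty":0,"tz":-0.02,"ax":0,"ay":0,"az":0,"claw":0.15},
    {"tx":0,"ty":0,"tz":-0.03,"ax":0,"ay":0,"az":0,"claw":0.15},
    {"tx":0,"ty":0,"tz":-0.033,"ax":0,"ay":0,"az":0,"claw":0.15},
    {"tx":0,"ty":0,"tz":-0.032,"ax":0,"ay":0,"az":0,"claw":0.15},
    {"tx":-0.0325,"ty":-0.015,"tz":0,"ax":0,"ay":0,"az":0,"claw":0.15},
    {"tx":-0.0325,"ty":-0.015,"tz":0,"ax":0,"ay":0,"az":0,"claw":0.15}
  ]
}}

```text
clock: 31.88
tcp_pos: [0.5286, 0.2414, 0.2944]
orientation: [2.217, 2.224, 0.01]
contact_force: [0.2, -1.7, -0.9]
grip_width: 0.0723
gripper_force: 0.0
```

Request:
{"fn": "arm_command", "kwargs": {
  "plan": [
    {"tx":-0.0325,"ty":-0.015,"tz":0,"ax":0,"ay":0,"az":0,"claw":0.3},
    {"tx":-0.0325,"ty":-0.015,"tz":0,"ax":0,"ay":0,"az":0,"claw":0.3},
    {"tx":-0.0325,"ty":-0.015,"tz":0,"ax":0,"ay":0,"az":0,"claw":0.3},
    {"tx":-0.0325,"ty":-0.015,"tz":0,"ax":0,"ay":0,"az":0,"claw":0.3},
    {"tx":0,"ty":0,"tz":0,"ax":0,"ay":0,"az":-7,"claw":0.3},
    {"tx":0,"ty":0,"tz":0,"ax":0,"ay":0,"az":-7,"claw":0.3},
    {"tx":0,"ty":0,"tz":0,"ax":0,"ay":0,"az":-7,"claw":0.3},
    {"tx":0,"ty":0,"tz":0,"ax":0,"ay":0,"az":-7,"claw":0.3},
    {"tx":0,"ty":0,"tz":0,"ax":0,"ay":0,"az":-7,"claw":0.3},
    {"tx":0,"ty":0,"tz":0,"ax":0,"ay":0,"az":-7,"claw":0.3}
  ]
}}

```text
clock: 32.72
tcp_pos: [0.4679, 0.1099, 0.2922]
orientation: [1.27, 2.873, 0.0]
contact_force: [-0.1, 0.4, 0.6]
grip_width: 0.0597
gripper_force: 0.0
```

Request:
{"fn": "arm_command", "kwargs": {
  "plan": [
    {"tx":0,"ty":0,"tz":0,"ax":0,"ay":0,"az":-7,"claw":0.3},
    {"tx":0,"ty":0,"tz":0,"ax":0,"ay":0,"az":-7,"claw":0.3},
    {"tx":0,"ty":0,"tz":0,"ax":0,"ay":0,"az":-7,"claw":0.3},
    {"tx":0,"ty":0,"tz":0,"ax":0,"ay":0,"az":-7,"claw":0.3},
    {"tx":0,"ty":0,"tz":0,"ax":0,"ay":0,"az":-7,"claw":0.3},
    {"tx":0,"ty":0,"tz":0,"ax":0,"ay":0,"az":-7,"claw":0.3},
    {"tx":0,"ty":0,"tz":0,"ax":0,"ay":0,"az":0,"claw":0.3},
    {"tx":0,"ty":0,"tz":0,"ax":0,"ay":0,"az":0,"claw":0.3},
    {"tx":0,"ty":0,"tz":0,"ax":0,"ay":0,"az":0,"claw":0.3},
    {"tx":0,"ty":0,"tz":0,"ax":0,"ay":0,"az":0,"claw":0.3}
  ]
}}

```text
clock: 33.55
tcp_pos: [0.4679, 0.1099, 0.2921]
orientation: [0.169, 3.137, -0.0]
contact_force: [-0.2, 0.5, 0.7]
grip_width: 0.0599
gripper_force: 0.0
```

```bash
for i in 1 2 ; do python3 look.py w15 chalk tape; done
```

```text
33.55 [0.4679 0.1099 0.2921] [ 1.686e-01  3.137e+00 -1.000e-04] 0.05990639890086254
chalk [(0.92, array([0.468 , 0.1135, 0.0019]))]
tape [(0.81, array([0.5599, 0.3044, 0.0038]))]
33.7 [0.4679 0.11   0.2921] [ 1.6640e-01  3.1372e+00 -1.0000e-04] 0.060106272895265156
chalk [(0.66, array([0.4685, 0.1128, 0.0014]))]
tape [(0.69, array([5.569e-01, 3.027e-01, 5.000e-04]))]
```

View pics/w15.png

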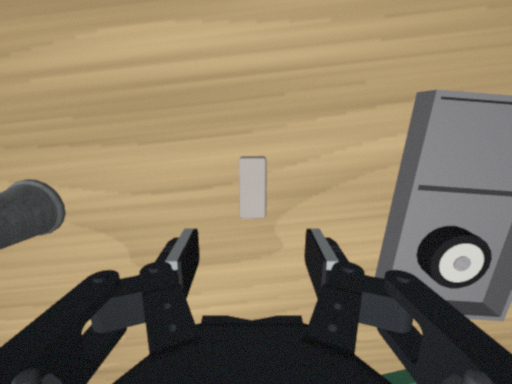

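The tape lies flat in the large compartment (455,258). The chalk is centred at (253,187) and square to the fingers. Grasping it now.

Request:
{"fn": "arm_command", "kwargs": {
  "plan": [
    {"tx":0,"ty":0.001,"tz":0.035,"ax":0,"ay":0,"az":0,"claw":0.3},
    {"tx":0,"ty":0,"tz":0.035,"ax":0,"ay":0,"az":0,"claw":0.3},
    {"tx":0,"ty":0,"tz":0.032,"ax":0,"ay":0,"az":0,"claw":0.3},
    {"tx":0,"ty":0,"tz":0.01,"ax":0,"ay":0,"az":0,"claw":0.3},
    {"tx":0,"ty":0,"tz":0.003,"ax":0,"ay":0,"az":0,"claw":0.3},
    {"tx":0,"ty":0,"tz":0,"ax":0,"ay":0,"az":0,"claw":0.4},
    {"tx":0,"ty":0,"tz":0,"ax":0,"ay":0,"az":0,"claw":1},
    {"tx":0,"ty":0,"tz":0,"ax":0,"ay":0,"az":0,"claw":1},
    {"tx":0,"ty":0,"tz":0,"ax":0,"ay":0,"az":0,"claw":1},
    {"tx":0,"ty":0,"tz":0,"ax":0,"ay":0,"az":0,"claw":1}
  ]
}}

```text
clock: 34.68
tcp_pos: [0.4689, 0.1111, 0.1788]
orientation: [0.165, 3.134, 0.002]
contact_force: [-0.5, -0.7, 7.7]
grip_width: 0.0249
gripper_force: 30.2
```

Request:
{"fn": "arm_command", "kwargs": {
  "plan": [
    {"tx":0,"ty":0,"tz":0,"ax":0,"ay":0,"az":0,"claw":1},
    {"tx":0,"ty":0,"tz":-0.03,"ax":0,"ay":0,"az":0,"claw":1},
    {"tx":0,"ty":0,"tz":-0.04,"ax":0,"ay":0,"az":0,"claw":1},
    {"tx":0,"ty":0,"tz":-0.03,"ax":0,"ay":0,"az":0,"claw":1},
    {"tx":0,"ty":0,"tz":0,"ax":0,"ay":0,"az":0,"claw":1},
    {"tx":0,"ty":0,"tz":0,"ax":0,"ay":0,"az":0,"claw":1},
    {"tx":0,"ty":0,"tz":0,"ax":0,"ay":0,"az":0,"claw":1},
    {"tx":0,"ty":0,"tz":0,"ax":0,"ay":0,"az":0,"claw":1},
    {"tx":0,"ty":0,"tz":0,"ax":0,"ay":0,"az":0,"claw":1},
    {"tx":0,"ty":0,"tz":0,"ax":0,"ay":0,"az":0,"claw":1}
  ]
}}

```text
clock: 35.52
tcp_pos: [0.4677, 0.1108, 0.2762]
orientation: [-0.165, -3.135, 0.001]
contact_force: [-0.1, -0.5, 0.0]
grip_width: 0.0254
gripper_force: 30.0
```

Request:
{"fn": "arm_command", "kwargs": {
  "plan": [
    {"tx":0.0063,"ty":0.0352,"tz":0,"ax":0,"ay":0,"az":0,"claw":1},
    {"tx":0.0063,"ty":0.0352,"tz":0,"ax":0,"ay":0,"az":0,"claw":1},
    {"tx":0.0063,"ty":0.0352,"tz":0,"ax":0,"ay":0,"az":0,"claw":1},
    {"tx":0.0063,"ty":0.0352,"tz":0,"ax":0,"ay":0,"az":0,"claw":1},
    {"tx":0.0063,"ty":0.0352,"tz":0,"ax":0,"ay":0,"az":0,"claw":1},
    {"tx":0.0063,"ty":0.0352,"tz":0,"ax":0,"ay":0,"az":0,"claw":1},
    {"tx":0,"ty":0,"tz":0,"ax":0,"ay":0,"az":0,"claw":1},
    {"tx":0,"ty":0,"tz":0,"ax":0,"ay":0,"az":0,"claw":1},
    {"tx":0,"ty":0,"tz":0,"ax":0,"ay":0,"az":0,"claw":1},
    {"tx":0,"ty":0,"tz":0,"ax":0,"ay":0,"az":0,"claw":1}
  ]
}}

```text
clock: 36.35
tcp_pos: [0.4528, 0.3233, 0.2765]
orientation: [-0.168, -3.136, 0.003]
contact_force: [0.0, -0.5, -1.0]
grip_width: 0.025
gripper_force: 30.0
```

Request:
{"fn": "arm_command", "kwargs": {
  "plan": [
    {"tx":0,"ty":0,"tz":0.025,"ax":0,"ay":0,"az":0,"claw":1},
    {"tx":0,"ty":0,"tz":0.025,"ax":0,"ay":0,"az":0,"claw":1},
    {"tx":0,"ty":0,"tz":0.025,"ax":0,"ay":0,"az":0,"claw":1},
    {"tx":0,"ty":0,"tz":0.01,"ax":0,"ay":0,"az":0,"claw":1},
    {"tx":0,"ty":0,"tz":0.005,"ax":0,"ay":0,"az":0,"claw":1},
    {"tx":0,"ty":0,"tz":0.003,"ax":0,"ay":0,"az":0,"claw":1},
    {"tx":0,"ty":0,"tz":0,"ax":0,"ay":0,"az":0,"claw":1},
    {"tx":0,"ty":0,"tz":0,"ax":0,"ay":0,"az":0,"claw":1},
    {"tx":0,"ty":0,"tz":0,"ax":0,"ay":0,"az":0,"claw":1},
    {"tx":0,"ty":0,"tz":0,"ax":0,"ay":0,"az":0,"claw":1}
  ]
}}

```text
clock: 37.18
tcp_pos: [0.4529, 0.3251, 0.185]
orientation: [0.165, 3.136, 0.002]
contact_force: [0.1, -0.8, -0.7]
grip_width: 0.0251
gripper_force: 30.0
```

Request:
{"fn": "arm_command", "kwargs": {
  "plan": [
    {"tx":0,"ty":0,"tz":0.002,"ax":0,"ay":0,"az":0,"claw":1},
    {"tx":0,"ty":0,"tz":0,"ax":0,"ay":0,"az":0,"claw":1},
    {"tx":0,"ty":0,"tz":0,"ax":0,"ay":0,"az":0,"claw":0.45},
    {"tx":0,"ty":0,"tz":0,"ax":0,"ay":0,"az":0,"claw":0.45},
    {"tx":0,"ty":0,"tz":0,"ax":0,"ay":0,"az":0,"claw":0.45},
    {"tx":0,"ty":0,"tz":0,"ax":0,"ay":0,"az":0,"claw":0.45},
    {"tx":0,"ty":0,"tz":-0.02,"ax":0,"ay":0,"az":0,"claw":0.45},
    {"tx":0,"ty":0,"tz":-0.035,"ax":0,"ay":0,"az":0,"claw":0.45},
    {"tx":0,"ty":0,"tz":-0.035,"ax":0,"ay":0,"az":0,"claw":0.45},
    {"tx":0,"ty":0,"tz":-0.035,"ax":0,"ay":0,"az":0,"claw":0.45}
  ]
}}

```text
clock: 38.02
tcp_pos: [0.4523, 0.3246, 0.3081]
orientation: [-0.165, -3.136, 0.002]
contact_force: [-0.1, 0.2, -0.6]
grip_width: 0.0469
gripper_force: 0.0
```

Request:
{"fn": "arm_command", "kwargs": {
  "plan": [
    {"tx":0,"ty":0,"tz":-0.02,"ax":0,"ay":0,"az":0,"claw":0.45},
    {"tx":0,"ty":0,"tz":0,"ax":0,"ay":0,"az":0,"claw":0.45},
    {"tx":0,"ty":0,"tz":0,"ax":0,"ay":0,"az":0,"claw":0.45},
    {"tx":0,"ty":0,"tz":0,"ax":0,"ay":0,"az":0,"claw":0.45},
    {"tx":0,"ty":0,"tz":0,"ax":0,"ay":0,"az":0,"claw":0.45},
    {"tx":0,"ty":0,"tz":0,"ax":0,"ay":0,"az":0,"claw":0.45},
    {"tx":0,"ty":0,"tz":0,"ax":0,"ay":0,"az":0,"claw":0.45},
    {"tx":0,"ty":0,"tz":0,"ax":0,"ay":0,"az":0,"claw":0.45},
    {"tx":0,"ty":0,"tz":0,"ax":0,"ay":0,"az":0,"claw":0.45},
    {"tx":0,"ty":0,"tz":0,"ax":0,"ay":0,"az":0,"claw":0.45}
  ]
}}

```text
clock: 38.85
tcp_pos: [0.4525, 0.3249, 0.3268]
orientation: [-0.165, -3.137, 0.0]
contact_force: [-0.1, 0.1, 0.8]
grip_width: 0.047
gripper_force: 0.0
```

Run:
```python
from h import *
for c in('scene','wrist'):
  snap(c,c+'_end.png')
  for n in 'thread_tube button_tube needle_case tape chalk cone pen_pot glasses_case'.split():print(c,n,[(round(d['confidence'],2),w(c,d['location']).round(3)) for d in r.tip_of(n,c)[:1]])
a=cv2.imread('pics/scene_end.png');b=cv2.imread('pics/wrist_end.png')
a=cv2.resize(a[80:300,110:480],None,fx=2,fy=2);b=cv2.resize(b,(200,150));a[-150:,-200:]=b
cv2.imwrite('pics/end.png',a)
```

```text
scene thread_tube [(0.57, array([ 0.491, -0.282,  0.007]))]
scene button_tube [(0.49, array([ 0.484, -0.31 ,  0.003]))]
scene needle_case [(0.81, array([ 0.515, -0.309,  0.007]))]
scene tape [(0.7, array([0.556, 0.305, 0.01 ]))]
scene chalk [(0.63, array([ 0.491, -0.283,  0.004]))]
scene cone [(0.88, array([ 0.466, -0.115,  0.003]))]
scene pen_pot [(0.75, array([0.745, 0.027, 0.004]))]
scene glasses_case [(0.83, array([ 0.76 , -0.136,  0.001]))]
wrist thread_tube []
wrist button_tube []
wrist needle_case []
wrist tape [(0.84, array([0.56 , 0.305, 0.   ]))]
wrist chalk [(0.6, array([0.454, 0.328, 0.007]))]
wrist cone []
wrist pen_pot []
wrist glasses_case []
```

View pics/end.png

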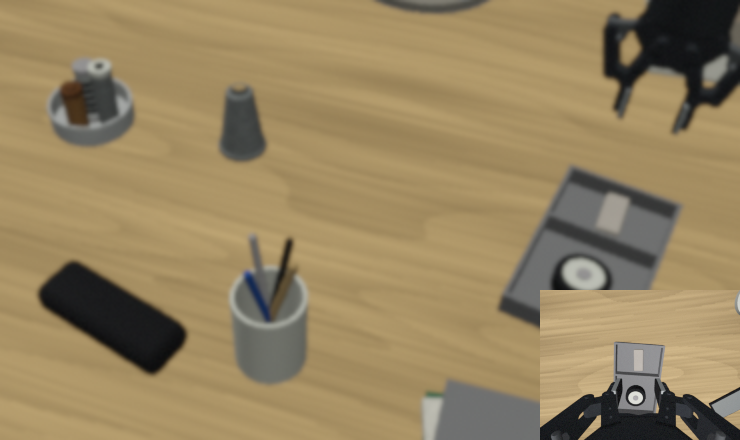

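The picture shows three tubes standing in the tin (90,95), the chalk and tape lying flat in their compartments, and the cone, pot and case not moved.

```bash
python3 -c "
from bench import r
print(r.hand_in())"
```

```text
the job is handed in; nothing more can be done
None
```

The job is handed in, with no verdict returned: in the last pictures the three tubes stand in the tin, the tape case and chalk lie flat in their compartments, and the cone, pen pot and glasses case are where they started.

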